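# Put the microscope objectives away in their foam tray

### The arm

A 7-joint arm with a two-finger parallel gripper is mounted at the origin on the work surface. World frame = base frame: x ahead of the robot, y to its left, z up, the work surface at z = 0. Lengths are in m, angles in rad, forces in N, time in s.
With the tool pointing down it reaches from about 0.425 to 0.925 m from the base axis. Payload 6.8 kg.
Tool frame: the origin (TCP) lies midway between the tips of the shut fingers; the grasp point (between the pads) lies bot.hold_point_z behind it (bot.hold_point_z is the distance from the TCP to the grasp point, in m); z points along the fingers, y is the direction in which the jaws open and shut (so a half turn about z gives the same grasp; the last joint's range is limited). The gripper opens to 88 mm and grips with 3 to 60 N. Pads are 20 mm wide; open, the fingers measure 115 mm over their backs; the gripper's body (75 mm by 178 mm) begins 61 mm behind the grasp point.
Start: joints at [1.235, 0.477, 0.022, 1.555, -0.011, 1.109, -0.083], TCP at [0.152, -0.658, 0.223] pointing down, gripper open.
Joint ranges: [-2.96, 2.96], [-0.34, 2.1], [-1.41, 1.46], [0.24, 2.44], [-1.37, 4.51], [0.17, 1.92], [-2.96, 2.96]. Speed limits (rad/s): [2.39, 2.39, 3.14, 3.14, 3.14, 3.14, 3.14].

### API

Orientations are given as a 3x3 rotation matrix whose columns are the frame's x, y, z axes.
In Python, from workcell import bot, viewer gives the robot as it stands.
- The arm moves only by the tool apply_moves, never from a script. Its argument "moves" is text: rows parted by semicolons, each of 6 numbers parted by spaces: the shift along the tool's x, y, z in units of 30 mm (1.0 is 30 mm), then the turn, a rotation vector about the tool's x, y, z in units of 6 degrees (1.0 is 6 degrees). In form: dx dy dz wx wy wz; .... A call has 1 to 20 rows; each row shifts and turns the commanded pose from where the row before left it, along the tool's axes as they then stand; what a row does not reach is not made up. A row lasts 1/8 s, in which the tool goes at most 62.5 mm and 10.7 degrees, less where a joint would pass 70% of its speed; a pose out of reach is approached as far as the arm can. A call is refused whole if a number of a shift passes 1 or a number of a turn 1, either way. A call with a gripper value outside its range is refused whole. "hand" is the closure, from 0 (fully open) to 1 (shut), set as the call begins (left out, the last holds). The fingers move at their own pace and stop on an object; "squeeze" is the grip in N (left out, the last holds). Time passes only in rows, so rows that do not move let the fingers close. It gives the time, the measured TCP pose, the force and the opening at its end, in the units of the state.
- bot.observe(): the state, without advancing time (a new reading comes with each control period).
- viewer.read_camera(name): name is "scene" or "top" or "wrist"; returns a dict with "img" (384x512x3 uint8, red, green, blue), "intrinsics" (3x3 intrinsics, pixels), "xyz" and "attitude" of the camera in the world; the wrist camera has in their place "tool_from_camera" (4x4, takes a point from camera to tool coordinates, whose origin is the TCP and whose axes are the flange's). Camera axes: x right, y up, looking along -z (the intrinsics and any distortion apply to the point x, -y, -z); pixel columns grow to the right and rows downward; lengths in m; the calibration is good to about 2 mm. The wrist camera is an equidistant fisheye: a pixel r from the principal point sees the ray r / f radians off the axis. A picture is of the moment at which its call begins: read the wrist's pose just before it. There is no depth.
- bot.finish_job(): hands the job in, once; it reports no verdict.
The state is a dict: "time_s": time; "joint_positions": joint angles; "qvel": joint speeds; "tau": joint torques, N m; "position": TCP position; "ee_rot": TCP orientation; "wrist_force": force on the tool from outside, world axes, zero at the start; "ft_torque": the same for the moment, N m; "grip_width": opening from 0.0 (shut) to 1.0 (fully open).
Only numpy, scipy, OpenCV 4.12 (cv2) and the standard library are available. Lean on these libraries where they do the work, as an engineer would, in place of code of your own. Each camera call takes 0.05 s, during which the arm holds its last target.

### The job

Inspection is over: pack the three microscope objectives (steel barrels with a tapered nose) into the foam tray, standing nose up on the floor of the well, the widest objective in the widest well, the middle one in the middle-sized well and the slimmest in the narrowest. Keep them upright and set each one down gently, do not drop it. Leave the two flat-topped eyepieces on the mat, and the panels and bottle, where they are.

Things in the scene. Friction and masses are not known exactly. Their poses are not given: they have to be found in the camera images.
- obj_wide_center (a point): the widest and shortest objective: steel cylinder 44 mm in diameter, 42 mm tall, straight up to 30 mm, then tapering to a 24 mm nose; 0.16 kg. The point is on its axis half-way up, z along the axis towards the nose, yaw means nothing. It stands nose up on a 3 mm grey mat and is best gripped on the straight barrel, about 30 mm above its underside, which keeps the fingertips clear of the foam when it is set down
- obj_mid_center (a point): the middle objective: steel cylinder 32 mm in diameter, 52 mm tall, straight up to 40 mm, then tapering to a 18 mm nose; 0.12 kg. The point is on its axis half-way up, z along the axis towards the nose, yaw means nothing. It stands nose up on a 3 mm grey mat and is best gripped on the straight barrel, about 30 mm above its underside, which keeps the fingertips clear of the foam when it is set down
- obj_slim_center (a point): the slimmest and tallest objective: steel cylinder 22 mm in diameter, 64 mm tall, straight up to 52 mm, then tapering to a 12 mm nose; 0.09 kg. The point is on its axis half-way up, z along the axis towards the nose, yaw means nothing. It stands nose up on a 3 mm grey mat and is best gripped on the straight barrel, about 30 mm above its underside, which keeps the fingertips clear of the foam when it is set down
- well_wide_floor (a point): the widest round well, 62 mm in diameter, 8 mm deep, with a dark floor, one of three 72 mm square, 16 mm high light-blue foam blocks, side by side 74 mm apart (centre to centre) in any order in one shallow grey tray (94 x 236 mm, fixed to the bench; its 14 mm high rim lies lower than the foam's top). The point is the centre of the well's floor, 13 mm above the bench and 8 mm below the foam's top; z up, y along the row of wells, x across the row
- well_mid_floor (a point): the middle round well, 49 mm in diameter, 8 mm deep, with a dark floor, one of three 72 mm square, 16 mm high light-blue foam blocks, side by side 74 mm apart (centre to centre) in any order in one shallow grey tray (94 x 236 mm, fixed to the bench; its 14 mm high rim lies lower than the foam's top). The point is the centre of the well's floor, 13 mm above the bench and 8 mm below the foam's top; z up, y along the row of wells, x across the row
- well_slim_floor (a point): the narrowest round well, 38 mm in diameter, 8 mm deep, with a dark floor, one of three 72 mm square, 16 mm high light-blue foam blocks, side by side 74 mm apart (centre to centre) in any order in one shallow grey tray (94 x 236 mm, fixed to the bench; its 14 mm high rim lies lower than the foam's top). The point is the centre of the well's floor, 13 mm above the bench and 8 mm below the foam's top; z up, y along the row of wells, x across the row
- eye_big_center (a point): an eyepiece, does not belong in the tray: 48 mm tall, lower half a 30 mm steel tube, upper half a 44 mm black head with a flat top and a large glass; stands on the grey mat among the objectives (centres at least 70 mm apart); the point is on its axis half-way up
- eye_small_center (a point): a smaller eyepiece, does not belong in the tray: 38 mm tall, lower half a 26 mm steel tube, upper half a 36 mm black head with a flat top and a large glass; stands on the mat too; the point is on its axis half-way up
- panels_center (a point): a small stack of copper-edged glass panels, 80 x 50 x 12 mm, lying on the bench between mat and tray; the point is its centre; to be left alone
- dispenser_center (a point): a white dispenser bottle with a steel cap, 52 mm in diameter, 110 mm tall, standing on the far side of the bench; the point is on its axis half-way up; to be left alone
Not all that is in view belongs to the job. Leave any blue or purple look-alike of the part that bears obj_slim_center alone.

How it is judged:
At the end, for the whole second after the job is handed in: Each objective stands upright (within 0.1 rad) and at rest on the floor of its own well (within 4 mm in height), its axis within 13 mm of the well's centre; eyepieces, panels and bottle are within 20 mm of where they stood (horizontal distance between obj_wide_center and well_wide_floor below 0.013 m and z of obj_wide_center in the frame of well_wide_floor between 0.017 and 0.025 m and angle between each of obj_wide_center, obj_mid_center, obj_slim_center's own z axis and vertical below 0.1 rad and linear speed of each of obj_wide, obj_mid, obj_slim below 0.02 m/s and horizontal distance between obj_mid_center and well_mid_floor below 0.013 m and z of obj_mid_center in the frame of well_mid_floor between 0.022 and 0.03 m and horizontal distance between obj_slim_center and well_slim_floor below 0.013 m and z of obj_slim_center in the frame of well_slim_floor between 0.028 and 0.036 m and distance of each of eye_big_center, eye_small_center, panels_center, dispenser_center from where it was at the start of the episode below 0.02 m); the robot touches nothing.
It fails at once if an objective is dropped from more than 35 mm above the well's floor ((contact force between obj_wide and anything else below 0.02 N and height (world z) of obj_wide_center above 0.069 m) or (contact force between obj_mid and anything else below 0.02 N and height (world z) of obj_mid_center above 0.074 m) or (contact force between obj_slim and anything else below 0.02 N and height (world z) of obj_slim_center above 0.08 m)).
It fails at once if an objective is tipped over (more than 0.6 rad) (angle between any of obj_wide_center, obj_mid_center, obj_slim_center's own z axis and vertical above 0.6 rad).
It fails at once if an eyepiece is moved by more than 20 mm (distance of any of eye_big_center, eye_small_center from where it was at the start of the episode above 0.02 m).
It fails at once if the panels or the bottle are moved by more than 20 mm (distance of any of panels_center, dispenser_center from where it was at the start of the episode above 0.02 m).
It also fails if it takes over 96 s, if anything falls off the work surface, if the arm or the gripper's body presses on something with over 40 N, if the wrist force passes 120 N, or if a joint passes its speed limit or range.

## Working session

There is one attempt and no reset: what is moved stays moved. The work goes in short steps, Python scripts to look and compute and a tool call to move; the robot and the scene stay as the last step left them, time stands still between calls to the robot, and variables do not carry over. Pictures are saved under pics/ and viewed, and the job is handed in when it is done.

Besides the shell and the picture viewer there is one more tool, called as name(argument=value, ...) on one line, values as JSON. apply_moves: Moves the arm, as the interface text tells. Its arguments: {"type":"object","properties":{"moves":{"type":"string"},"hand":{"type":"number"},"squeeze":{"type":"number"}},"required":["moves"]}

```bash
ls; mkdir -p pics
python3 - <<'E'
from workcell import bot, viewer
import cv2
s=bot.observe(); print(s); print(bot.hold_point_z)
for n in ["scene","top","wrist"]:
    c=viewer.read_camera(n); cv2.imwrite(f"pics/{n}0.png",c["img"][:,:,::-1])
    print(n,{k:v for k,v in c.items() if k!="img"})
E
```

```text
pics
{'time_s': 0.0, 'joint_positions': array([ 1.23492337,  0.47779895,  0.02236799,  1.55642582, -0.01149063,
        1.1093186 , -0.08310799]), 'qvel': array([ 5.61796703e-04, -3.43635231e-04, -3.70076576e-05,  9.75280518e-04,
        9.56596462e-04, -6.35350585e-04,  1.41433294e-03]), 'tau': array([-5.23751460e-04, -5.82863653e+01,  1.53454151e+00, -2.72612983e+01,
       -5.43920591e-02,  1.69610622e-02,  1.34945994e-04]), 'position': array([ 0.15225041, -0.65698965,  0.22169389]), 'ee_rot': array([[ 9.74173242e-01,  2.25801190e-01, -5.62542847e-04],
       [ 2.25801836e-01, -9.74171713e-01,  1.73314012e-03],
       [-1.56668228e-04, -1.81540194e-03, -9.99998340e-01]]), 'wrist_force': array([-0.34658274, -0.5493555 ,  0.08483247]), 'ft_torque': array([-0.00264065, -0.01358922,  0.00492473]), 'grip_width': 1.0028345171618707}
0.0187
scene {'intrinsics': array([[371.82136448,   0.        , 255.50351656],
       [  0.        , 371.82136448, 194.86972984],
       [  0.        ,   0.        ,   1.        ]]), 'xyz': array([0.87808479, 0.49595489, 0.65338995]), 'attitude': array([[-0.
[... 356 characters left out ...]
2]), 'attitude': array([[-0.02006112,  0.98984622, -0.14071964],
       [-0.99962395, -0.0224898 , -0.01568984],
       [-0.01869528,  0.14035197,  0.98992515]])}
wrist {'intrinsics': array([[297.31863964,   0.        , 257.15694259],
       [  0.        , 297.31863964, 187.22989075],
       [  0.        ,   0.        ,   1.        ]]), 'tool_from_camera': array([[-8.86062904e-04,  9.69722939e-01,  2.44206134e-01,
         6.64329466e-02],
       [ 9.99999526e-01,  9.57979773e-04, -1.75722357e-04,
        -6.29466795e-04],
       [-4.04346538e-04,  2.44205862e-01, -9.69723328e-01,
        -1.61681157e-01],
       [ 0.00000000e+00,  0.00000000e+00,  0.00000000e+00,
         1.00000000e+00]])}
```

View pics/scene0.png

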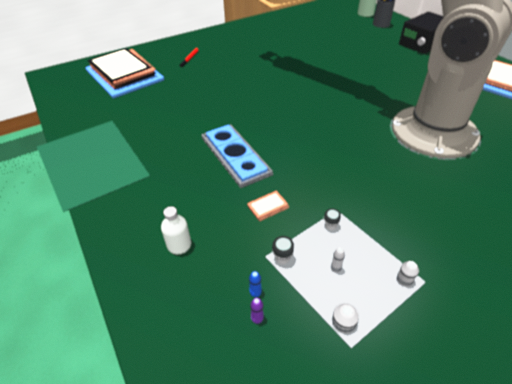

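View pics/top0.png

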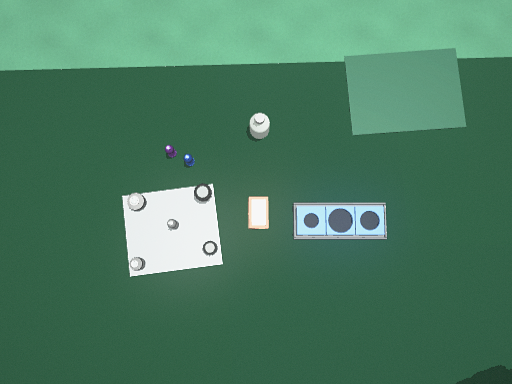

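View pics/wrist0.png

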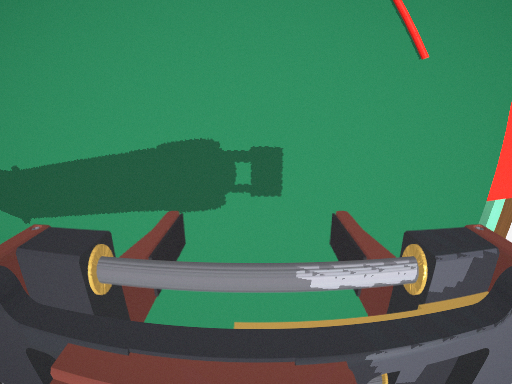

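Top view, candidates:
- Steel objectives: wide at (137,202), mid at (137,263), slim at (172,224).
- Eyepieces with a black ring, which I leave alone: big at (203,192), small at (210,248).
- Look-alikes, which I leave alone: blue (189,160) and purple (171,151).
- Wells: (311,220) slim, (340,220) wide, (369,220) mid.

Next I take close crops and measure.

Run:
```python
import cv2,numpy as np
t=cv2.imread("pics/top0.png"); s=cv2.imread("pics/scene0.png")
a=cv2.resize(t[175:285,115:230],None,fx=5,fy=5,interpolation=cv2.INTER_CUBIC)
cv2.imwrite("pics/c_top.png",a)
cv2.imwrite("pics/c_tray.png",cv2.resize(t[195:247,285:395],None,fx=7,fy=7,interpolation=cv2.INTER_CUBIC))
cv2.imwrite("pics/c_scene.png",cv2.resize(s[200:350,240:430],None,fx=4,fy=4,interpolation=cv2.INTER_CUBIC))
```

```text
(no output)
```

View pics/c_top.png

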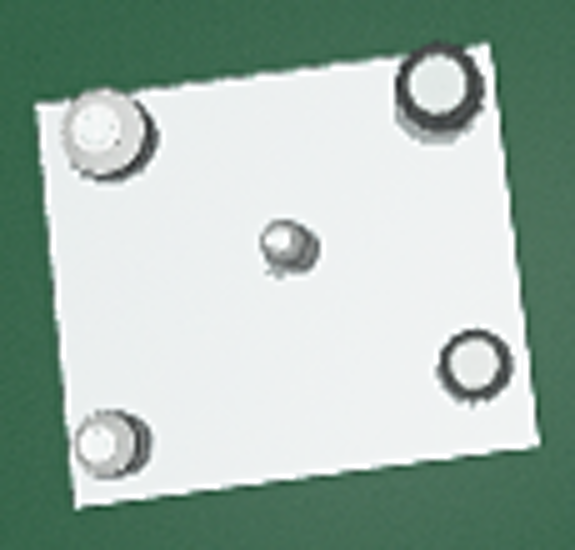

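View pics/c_scene.png

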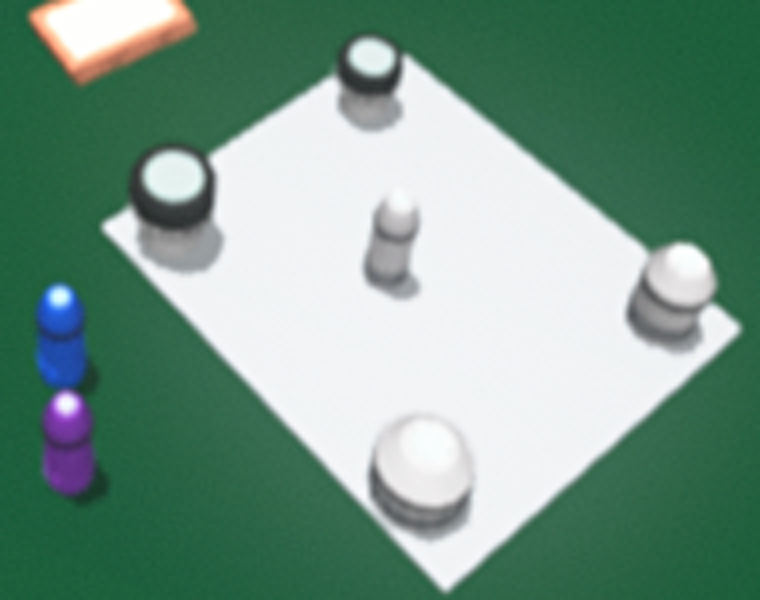

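View pics/c_tray.png

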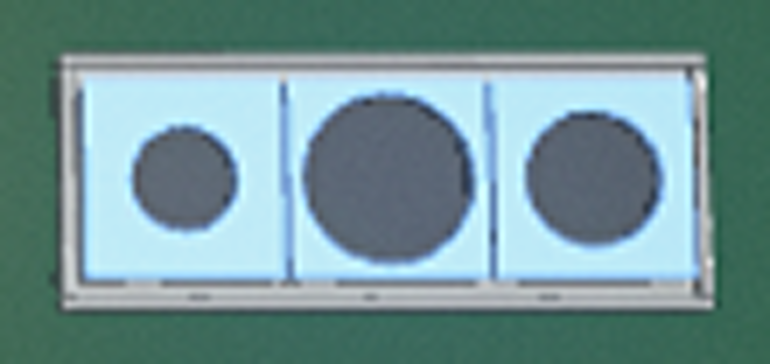

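```bash
cat > h.py <<'E'
import numpy as np, cv2
def ray(c,uv,obs=None):
    K=c["intrinsics"]; x=(uv[0]-K[0,2])/K[0,0]; y=(uv[1]-K[1,2])/K[1,1]
    if "xyz" in c:
        d=np.array([x,-y,-1.]); return c["xyz"], c["attitude"]@d
    r=np.hypot(x,y); d=np.array([x/r*np.sin(r),-y/r*np.sin(r),-np.cos(r)]) if r>1e-9 else np.array([0,0,-1.])
    T=c["tool_from_camera"]; R=obs["ee_rot"]
    return obs["position"]+R@T[:3,3], R@T[:3,:3]@d
def plane(c,uv,z,obs=None):
    o,d=ray(c,uv,obs); return o+d*(z-o[2])/d[2]
def proj(c,p,obs=None):
    K=c["intrinsics"]
    if "xyz" in c:
        q=c["attitude"].T@(np.array(p)-c["xyz"]); a=q[0]/-q[2]; b=-q[1]/-q[2]
    else:
        T=c["tool_from_camera"]; q=obs["ee_rot"].T@(np.array(p)-obs["position"]); q=T[:3,:3].T@(q-T[:3,3])
        th=np.arctan2(np.hypot(q[0],q[1]),-q[2]); n=np.hypot(q[0],q[1]); a=q[0]/n*th; b=-q[1]/n*th
    return np.array([K[0,0]*a+K[0,2],K[1,1]*b+K[1,2]])
E
python3 - <<'E'
from workcell import bot, viewer
from h import *
c=viewer.read_camera("top"); im=c["img"].astype(int)
f=lambda x,y,ox,oy,k:((x+.5)/k-.5+ox,(y+.5)/k-.5+oy)
for n,(x,y),z in [("wide",(104,134),.033),("mid",(108,443),.043),("slim nose",(284,239),.065),("slimbarrel",(290,246),.055),("eyeB",(439,88),.051),("eyeS",(475,366),.041)]:
    uv=f(x,y,115,175,5); print(n,np.round(uv,1),np.round(plane(c,uv,z),4))
# wells: dark inside of blue
g=im[:,:,0]; roi=np.zeros(g.shape,bool); roi[203:238,296:386]=1
m=((im.sum(2)<390)&roi).astype('uint8')
m=cv2.morphologyEx(m,cv2.MORPH_OPEN,np.ones((5,5),np.uint8))
n,l,st,ce=cv2.connectedComponentsWithStats(m)
for i in range(1,n):print(st[i],ce[i].round(1),plane(c,ce[i],.016+.0).round(4),plane(c,ce[i],.013).round(4))
# blue foam quad
mb=((im[:,:,2]>200)&(im[:,:,0]<215)&(im[:,:,2]-im[:,:,0]>25)).astype('uint8'); mb[:195]=0;mb[245:]=0
mb=cv2.morphologyEx(mb,cv2.MORPH_CLOSE,np.ones((3,3),np.uint8))
k=max(cv2.findContours(mb,0,2)[0],key=cv2.contourArea); k=np.vstack([q for q in cv2.findContours(mb,0,2)[0] if cv2.contourArea(q)>100])
r=cv2.minAreaRect(k);print(r)
for p in cv2.boxPoints(r):print(plane(c,p,.021).round(4))
print(plane(c,(258.5,212.5),.012).round(3),"panels", plane(c,(260,118),.11).round(3),"bottle")
s=viewer.read_camera("scene")
f4=lambda x,y:((x+.5)/4-.5+240,(y+.5)/4-.5+200)
for n,(x,y),z in [("wide barrel base",(421,492),.003+.012),("slim nose",(400,196),.067),("slimbase",(388,272),.006),("mid base",(665,310),.012)]:
    print(n,plane(s,f4(x,y),z).round(4))
E
```

```text
wide [135.4 201.4] [0.5931 0.3076 0.033 ]
mid [136.2 263.2] [0.4371 0.3013 0.043 ]
slim nose [171.4 222.4] [0.5347 0.2101 0.065 ]
slimbarrel [172.6 223.8] [0.5321 0.2088 0.055 ]
eyeB [202.4 192.2] [0.6102 0.1346 0.051 ]
eyeS [209.6 247.8] [0.4714 0.1188 0.041 ]
[329 209  23  23 440] [340.  219.9] [ 0.536  -0.2122  0.016 ] [ 0.5362 -0.2127  0.013 ]
[361 211  18  19 276] [369.4 220. ] [ 0.5343 -0.2866  0.016 ] [ 0.5345 -0.2873  0.013 ]
[304 214  14  13 157] [310.7 220.1] [ 0.5372 -0.1377  0.016 ] [ 0.5375 -0.138   0.013 ]
((340.5, 220.0), (28.0, 87.0), 90.0)
[ 0.5736 -0.1036  0.021 ]
[ 0.5686 -0.3245  0.021 ]
[ 0.4976 -0.3203  0.021 ]
[ 0.5022 -0.1012  0.021 ]
[ 0.56  -0.005  0.012] panels [ 0.781 -0.014  0.11 ] bottle
wide barrel base [0.5998 0.3153 0.015 ]
slim nose [0.5343 0.2104 0.067 ]
slimbase [0.534  0.2141 0.006 ]
mid base [0.436  0.3043 0.012 ]
```

apply_moves(moves="0 0 0 0 0 -1;0 0 0 0 0 -1;0 0 0 0 0 -1;0 0 0 0 0 -1;0 0 0 0 0 -1;0 0 0 0 0 -1;0 0 0 0 0 -1;0 0 0 0 0 -1;0 0 0 0 0 -1;0 0 0 0 0 -1;0 0 0 0 0 -1;0 0 0 0 0 -1;0 0 0 0 0 -0.83", hand=0, squeeze=25)

```text
time_s: 1.88
position: [0.1523, -0.6575, 0.2225]
ee_rot: [[-0.003, 1.0, -0.0], [1.0, 0.003, 0.0], [0.0, -0.0, -1.0]]
wrist_force: [-0.5, -1.2, -0.3]
grip_width: 1.001
```

apply_moves(moves="0.95 0.9 0 0 0 0;1 0.9 0 0 0 0;1 0.9 0 0 0 0;1 0.9 0 0 0 0;1 0.9 0 0 0 0;1 0.9 0 0 0 0;1 0.9 0 0 0 0;1 0.9 0 0 0 0;1 0.9 0 0 0 0;1 0.9 0 0 0 0;1 0.9 0 0 0 0;1 0.9 0 0 0 0;1 0.9 0 0 0 0;1 0.9 0 0 0 0;0 0 0 0 0 0;0 0 0 0 0 0")

```text
time_s: 3.88
position: [0.5297, -0.2395, 0.2225]
ee_rot: [[-0.0, 1.0, -0.001], [1.0, 0.0, -0.0], [-0.0, -0.001, -1.0]]
wrist_force: [0.5, -0.0, -0.2]
grip_width: 0.998
```

Run:
```python
from workcell import bot, viewer
import pickle,cv2
o=bot.observe(); c=viewer.read_camera("wrist"); pickle.dump((o,c),open("w1.pkl","wb")); cv2.imwrite("pics/w1.png",c["img"][:,:,::-1]); print(o["position"],o["joint_positions"])
```

```text
[ 0.52969747 -0.23952764  0.22246194] [ 0.69781685  0.36602408 -0.48325442  1.7589607   0.19208766  1.06396198
  0.14813303]
```

View pics/w1.png

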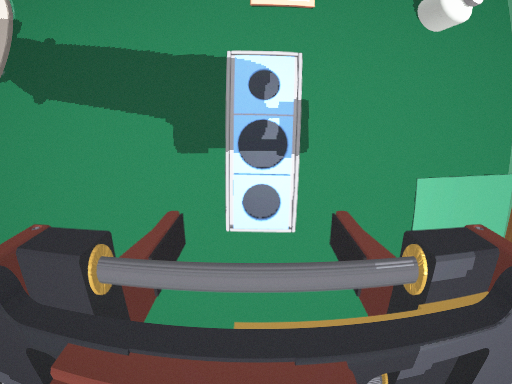

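Run:
```python
import pickle; from h import *
o,c=pickle.load(open("w1.pkl","rb")); im=c["img"]
m=((im.max(2)<110)).astype('uint8'); q=np.zeros_like(m); q[56:228,234:294]=1; m*=q
m=cv2.morphologyEx(m,cv2.MORPH_OPEN,np.ones((5,5),np.uint8))
cs=[k for k in cv2.findContours(m,0,2)[0] if cv2.contourArea(k)>200]
for k in cs:
    hl=cv2.convexHull(k)
    e=cv2.fitEllipse(hl); print(np.round(e[0],1),np.round(e[1],1),plane(c,e[0],.021,o).round(4),plane(c,e[0],.013,o).round(4))
# tray rim corners
for n,p,z in [("tl",(228,52),.014),("tr",(301,53),.014),("bl",(226,230),.014),("br",(295,231),.014)]: print(n,plane(c,p,z,o).round(4))
```

```text
[262.3 142.3] [44.7 48.2] [ 0.5357 -0.2076  0.021 ] [ 0.5358 -0.2083  0.013 ]
[260.   83.6] [21.5 29.2] [ 0.5329 -0.1356  0.021 ] [ 0.533  -0.1348  0.013 ]
tl [ 0.4936 -0.094   0.014 ]
tr [ 0.5838 -0.0947  0.014 ]
bl [ 0.4874 -0.3254  0.014 ]
br [ 0.5805 -0.327   0.014 ]
```

apply_moves(moves="1 0.12 0 0 0 0;1 0.12 0 0 0 0;1 0.12 0 0 0 0;1 0.12 0 0 0 0;1 0.12 0 0 0 0;1 0.12 0 0 0 0;1 0.12 0 0 0 0;1 0.12 0 0 0 0;1 0.12 0 0 0 0;1 0.12 0 0 0 0;1 0.12 0 0 0 0;1 0.12 0 0 0 0;1 0.12 0 0 0 0;1 0.12 0 0 0 0;1 0.12 0 0 0 0;1 0.12 0 0 0 0;1 0.12 0 0 0 0;1 0.12 0 0 0 0;0.4 0 0 0 0 0;0 0 0 0 0 0")

```text
time_s: 6.42
position: [0.5947, 0.3125, 0.2224]
ee_rot: [[-0.0, 1.0, -0.0], [1.0, 0.0, -0.001], [-0.001, -0.0, -1.0]]
wrist_force: [0.7, -0.2, -0.7]
grip_width: 1.003
```

```bash
cat > snap.py <<'E'
import sys,pickle,cv2
from workcell import bot, viewer
from h import *
n=sys.argv[1]
o=bot.observe(); c=viewer.read_camera("wrist"); pickle.dump((o,c),open(n+".pkl","wb")); cv2.imwrite(f"pics/{n}.png",c["img"][:,:,::-1]); print(o["position"],o["time_s"])
E
python3 snap.py w2
```

```text
[0.59474272 0.31253586 0.22243018] 6.425
```

View pics/w2.png

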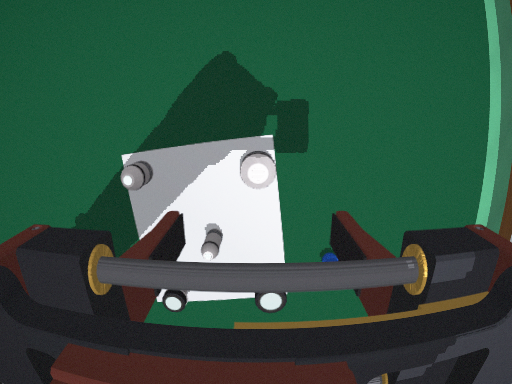

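Run:
```python
import cv2
i=cv2.imread("pics/w2.png"); cv2.imwrite("pics/w2c.png",cv2.resize(i[130:270,110:300],None,fx=4,fy=4,interpolation=cv2.INTER_CUBIC))
```

```text
(no output)
```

View pics/w2c.png

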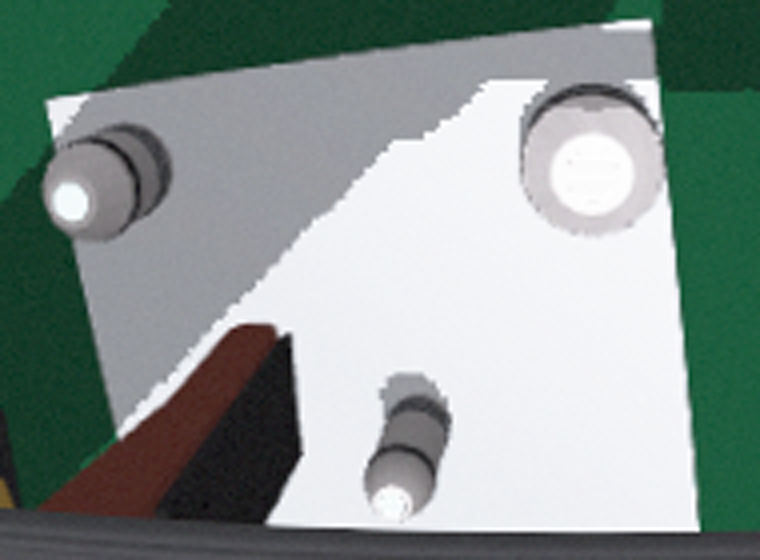

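Run:
```python
import pickle; from h import *
o,c=pickle.load(open("w2.pkl","rb"))
f=lambda x,y:((x+.5)/4-.5+110,(y+.5)/4-.5+130)
for n,p,z in [("wide",(592,174),.045),("wide barreltop",(594,165),.033),("mid nose",(70,201),.055),("mid barrel top",(93,189),.043),("slim nose",(391,504),.067),("slim barrel top",(401,476),.055)]:
    print(n,plane(c,f(*p),z,o).round(4))
```

```text
wide [0.5951 0.3108 0.045 ]
wide barreltop [0.5957 0.3111 0.033 ]
mid nose [0.4369 0.3056 0.055 ]
mid barrel top [0.4397 0.3067 0.043 ]
slim nose [0.5347 0.2146 0.067 ]
slim barrel top [0.5362 0.2183 0.055 ]
```

apply_moves(moves="-0.06 0.01 1 0 0 0;0 0 1 0 0 0;0 0 1 0 0 0;0 0 1 0 0 0;0 0 1 0 0 0;0 0 1 0 0 0;0 0 0.6 0 0 0;0 0 0.33 0 0 0;0 0 0 0 0 0")

```text
time_s: 7.6
position: [0.5952, 0.3109, 0.0147]
ee_rot: [[-0.0, 1.0, -0.0], [1.0, 0.0, -0.0], [-0.0, -0.0, -1.0]]
wrist_force: [-0.2, 0.3, -0.2]
grip_width: 0.998
```

```bash
python3 snap.py w3
```

```text
[0.59517259 0.31092881 0.01473635] 7.6
```

View pics/w3.png

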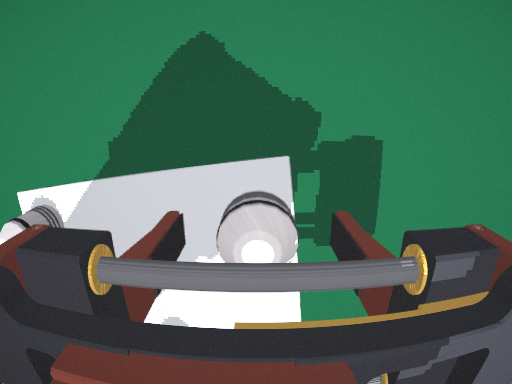

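Run:
```python
import pickle; from h import *
o,c=pickle.load(open("w3.pkl","rb"))
for p in [(.595,.31,.045),(.595,.310,.033)]: print(proj(c,p,o))
i=cv2.imread("pics/w3.png");cv2.imwrite("pics/w3c.png",cv2.resize(i[180:300,180:340],None,fx=5,fy=5,interpolation=cv2.INTER_CUBIC))
```

```text
[256.75364117 255.43844394]
[256.79825991 245.12321435]
```

View pics/w3c.png

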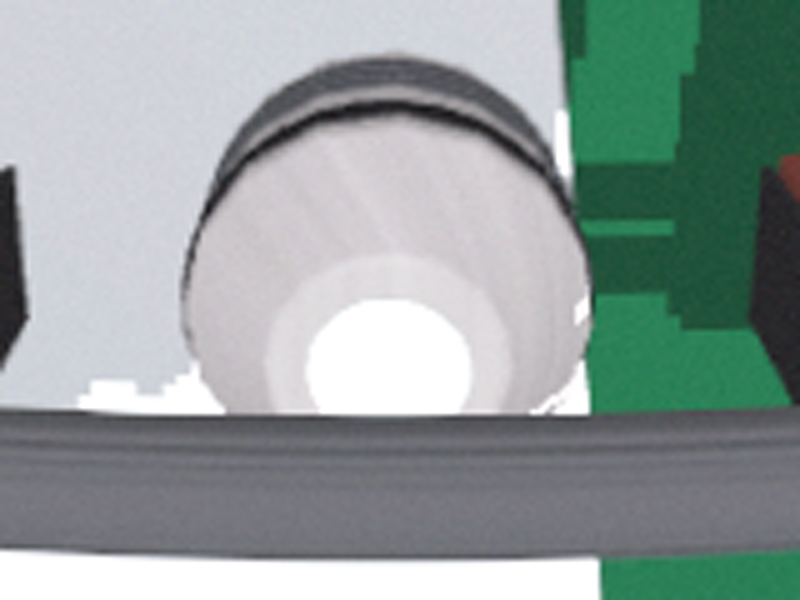

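Predicted and seen nose pixels agree to within 1 px (254 against 255), so I grip.

apply_moves(moves="0 0 0 0 0 0;0 0 0 0 0 0;0 0 0 0 0 0;0 0 0 0 0 0;0 0 0 0 0 0;0 0 0 0 0 0", hand=1, squeeze=25)

```text
time_s: 8.4
position: [0.5951, 0.3114, 0.0148]
ee_rot: [[-0.001, 1.0, 0.0], [1.0, 0.001, 0.0], [0.0, 0.0, -1.0]]
wrist_force: [-0.9, -0.1, 0.9]
grip_width: 0.495
```

apply_moves(moves="0 0 -0.2 0 0 0;0 0 -0.5 0 0 0;0 0 -0.8 0 0 0;0 0 -1 0 0 0;0 0 -1 0 0 0;0 0 -0.8 0 0 0;0 0 0 0 0 0")

```text
time_s: 9.28
position: [0.5965, 0.3126, 0.1476]
ee_rot: [[-0.0, 1.0, 0.005], [1.0, 0.0, 0.003], [0.003, 0.005, -1.0]]
wrist_force: [-0.1, -0.2, -1.1]
grip_width: 0.485
```

```bash
python3 snap.py w4
```

```text
[0.59645022 0.31259146 0.14755955] 9.275
```

View pics/w4.png

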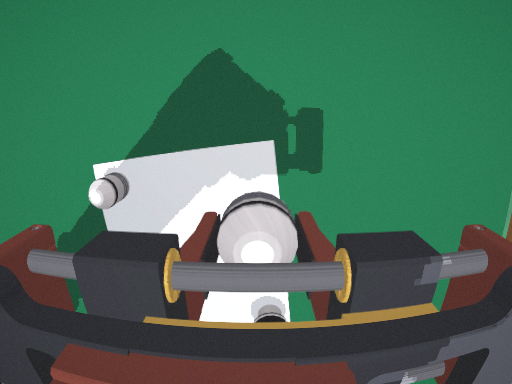

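apply_moves(moves="-0.4 0 0 0 0 0;-0.8 -0.12 0 0 0 0;-1 -0.12 0 0 0 0;-1 -0.12 0 0 0 0;-1 -0.12 0 0 0 0;-1 -0.12 0 0 0 0;-1 -0.12 0 0 0 0;-1 -0.12 0 0 0 0;-1 -0.12 0 0 0 0;-1 -0.12 0 0 0 0;-1 -0.12 0 0 0 0;-1 -0.12 0 0 0 0;-1 -0.12 0 0 0 0;-1 -0.12 0 0 0 0;-1 -0.12 0 0 0 0;-1 -0.12 0 0 0 0;-1 -0.12 0 0 0 0;-0.8 -0.09 0 0 0 0;-0.44 0 0 0 0 0;0 0 0 0 0 0")

```text
time_s: 11.82
position: [0.5343, -0.2128, 0.1431]
ee_rot: [[0.001, 1.0, -0.001], [1.0, -0.001, 0.0], [0.0, -0.001, -1.0]]
wrist_force: [-0.3, 0.3, -0.3]
grip_width: 0.493
```

```bash
python3 snap.py w5
```

```text
[ 0.53434624 -0.21275046  0.14312989] 11.825
```

View pics/w5.png

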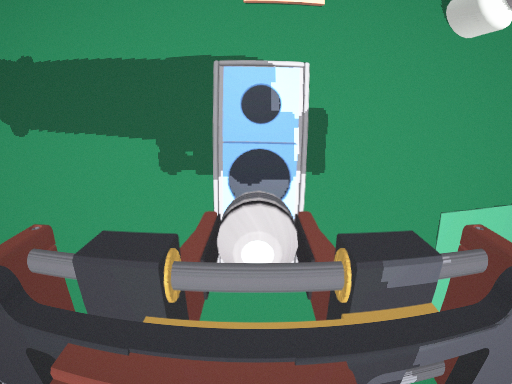

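Run:
```python
import pickle; from h import *
o,c=pickle.load(open("w5.pkl","rb")); 
print(plane(c,(261,104),.017,o)); print([proj(c,p,o).round(1) for p in [(.5375,-.1375,.017),(.536,-.2115,.021),(.536,-.2115+.031,.021)]])
im=c["img"]; m=((im.max(2)<110)).astype('uint8'); q=np.zeros_like(m); q[75:130,228:290]=1; m*=q
k=cv2.convexHull(max(cv2.findContours(m,0,2)[0],key=cv2.contourArea)); e=cv2.fitEllipse(k);print(e,plane(c,e[0],.017,o))
```

```text
[ 0.53798782 -0.1363041   0.017     ]
[array([260.5, 105.2]), array([259. , 181.4]), array([259., 150.])]
((260.47564697265625, 103.82669067382812), (37.32707977294922, 37.96613311767578), 90.035400390625) [ 0.53748673 -0.13613611  0.017     ]
```

apply_moves(moves="0 0 0.4 0 0 0;0 0 0.8 0 0 0;0 0 1 0 0 0;0 0 0.6 0 0 0;0 0 0.2 0 0 0;0 0 0 0 0 0;0 0 0 0 0 0")

```text
time_s: 12.75
position: [0.5358, -0.212, 0.0547]
ee_rot: [[-0.001, 1.0, 0.002], [1.0, 0.001, -0.001], [-0.001, 0.002, -1.0]]
wrist_force: [-0.2, -0.0, -1.7]
grip_width: 0.49
```

```bash
python3 snap.py w6
```

```text
[ 0.53577914 -0.21198934  0.05469444] 12.75
```

View pics/w6.png

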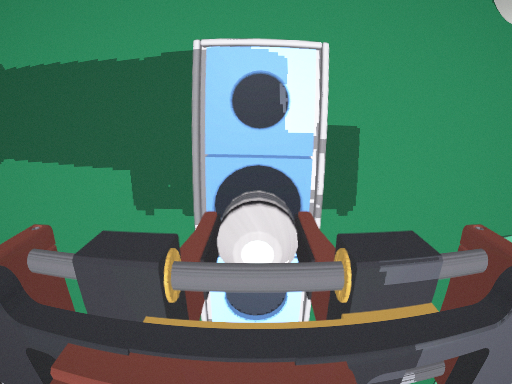

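apply_moves(moves="0.05 0 0.3 0 0 0;0 0 0.35 0 0 0;0 0 0.2 0 0 0;0 0 0.08 0 0 0;0 0 0 0 0 0;0 0 0 0 0 0")

```text
time_s: 13.55
position: [0.5352, -0.2104, 0.0261]
ee_rot: [[-0.0, 1.0, 0.0], [1.0, 0.0, -0.0], [-0.0, 0.0, -1.0]]
wrist_force: [0.0, -0.6, -1.3]
grip_width: 0.49
```

apply_moves(moves="0 0 0.03 0 0 0;0 0 0.03 0 0 0;0 0 0 0 0 0;0 0 0 0 0 0")

```text
time_s: 14.05
position: [0.5352, -0.2105, 0.0247]
ee_rot: [[-0.0, 1.0, 0.0], [1.0, 0.0, -0.001], [-0.001, 0.0, -1.0]]
wrist_force: [-2.2, 0.6, 4.8]
grip_width: 0.494
```

Contact with the floor shows as +4.8 N upward, so I release.

apply_moves(moves="0 0 0 0 0 0;0 0 0 0 0 0;0 0 0 0 0 0;0 0 0 0 0 0;0 0 0 0 0 0", hand=0)

```text
time_s: 14.68
position: [0.535, -0.2103, 0.024]
ee_rot: [[-0.001, 1.0, 0.0], [1.0, 0.001, 0.0], [0.0, 0.0, -1.0]]
wrist_force: [0.8, 0.4, 0.3]
grip_width: 0.991
```

```bash
python3 snap.py w7
```

```text
[ 0.53504835 -0.21034131  0.02402422] 14.675
```

View pics/w7.png

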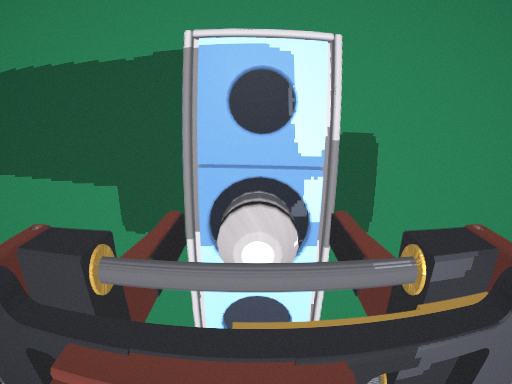

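apply_moves(moves="0 0 -0.6 0 0 0;0 0 -1 0 0 0;0 0 -1 0 0 0;1 -0.2 -1 0 0 0;1 -0.2 -0.5 0 0 0;1 -0.2 0 0 0 0;1 -0.2 0 0 0 0;1 -0.2 0 0 0 0;1 -0.2 0 0 0 0;1 -0.2 0 0 0 0;1 -0.2 0 0 0 0;1 -0.2 0 0 0 0;1 -0.2 0 0 0 0;1 -0.2 0 0 0 0;1 -0.2 0 0 0 0;1 -0.2 0 0 0 0;1 -0.2 0 0 0 0;1 -0.2 0 0 0 0;1 0 0 0 0 0;1 -0.2 0 0 0 0")

```text
time_s: 17.23
position: [0.4391, 0.3007, 0.1484]
ee_rot: [[-0.0, 1.0, 0.002], [1.0, 0.0, 0.0], [0.0, 0.002, -1.0]]
wrist_force: [1.2, -0.1, -0.1]
grip_width: 1.006
```

apply_moves(moves="0.15 0 0 0 0 0;0 0 0 0 0 0;0 0 0 0 0 0")

```text
time_s: 17.6
position: [0.4393, 0.3025, 0.1471]
ee_rot: [[0.001, 1.0, 0.0], [1.0, -0.001, -0.001], [-0.001, 0.0, -1.0]]
wrist_force: [-0.7, -0.3, 0.1]
grip_width: 0.999
```

```bash
python3 snap.py w8
python3 - <<'E'
import cv2
i=cv2.imread("pics/w8.png"); cv2.imwrite("pics/w8c.png",cv2.resize(i[120:265,200:360],None,fx=4,fy=4,interpolation=cv2.INTER_CUBIC))
E
```

```text
[0.43927292 0.30248561 0.14713335] 17.6
```

View pics/w8.png

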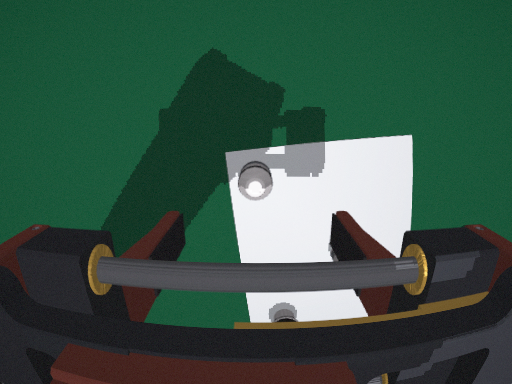

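View pics/w8c.png

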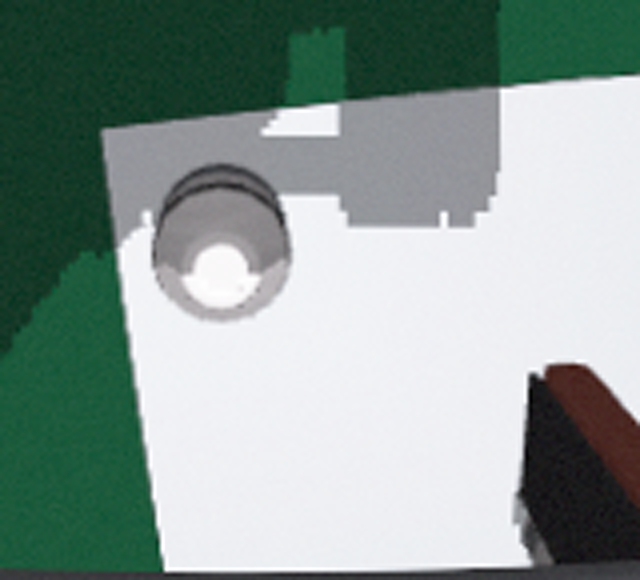

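Run:
```python
import pickle; from h import *
o,c=pickle.load(open("w8.pkl","rb"))
f=lambda x,y:((x+.5)/4-.5+200,(y+.5)/4-.5+120)
print(plane(c,f(221,273),.055,o),plane(c,f(222,251),.043,o))
```

```text
[0.43724293 0.30473224 0.055     ] [0.437388   0.30688219 0.043     ]
```

apply_moves(moves="0.08 -0.06 0.6 0 0 0;0 0 1 0 0 0;0 0 1 0 0 0;0 0 1 0 0 0;0 0 0.5 0 0 0;0 0 0.26 0 0 0;0 0 0 0 0 0;0 0 0 0 0 0")

```text
time_s: 18.65
position: [0.4375, 0.3069, 0.0171]
ee_rot: [[-0.0, 1.0, 0.001], [1.0, 0.0, 0.001], [0.001, 0.001, -1.0]]
wrist_force: [-0.1, 0.4, -0.7]
grip_width: 1.002
```

```bash
python3 snap.py w9
python3 - <<'E'
import pickle; from h import *
o,c=pickle.load(open("w9.pkl","rb")); print(proj(c,(.4373,.305,.055),o))
i=cv2.imread("pics/w9.png"); cv2.imwrite("pics/w9c.png",cv2.resize(i[150:300,170:340],None,fx=4,fy=4,interpolation=cv2.INTER_CUBIC))
E
```

```text
[0.4374522  0.30692078 0.01705019] 18.65
[256.87695453 264.61332334]
```

View pics/w9c.png

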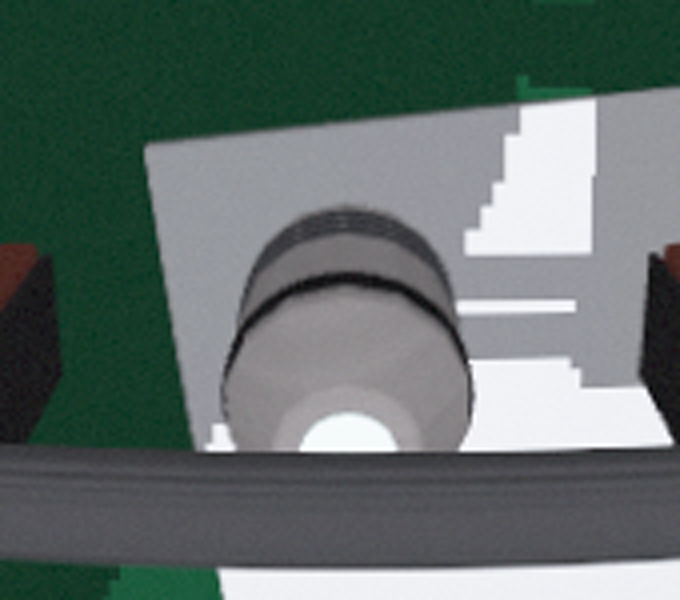

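apply_moves(moves="-0.05 0 0 0 0 0;0 0 0 0 0 0")

```text
time_s: 18.95
position: [0.4372, 0.3048, 0.0166]
ee_rot: [[-0.0, 1.0, 0.001], [1.0, 0.0, 0.0], [0.0, 0.001, -1.0]]
wrist_force: [-0.2, -0.2, 0.4]
grip_width: 0.999
```

apply_moves(moves="0 0 0 0 0 0;0 0 0 0 0 0;0 0 0 0 0 0;0 0 0 0 0 0;0 0 0 0 0 0;0 0 0 0 0 0;0 0 0 0 0 0", hand=1, squeeze=25)

```text
time_s: 19.82
position: [0.437, 0.305, 0.0162]
ee_rot: [[-0.001, 1.0, 0.0], [1.0, 0.001, -0.0], [-0.0, 0.0, -1.0]]
wrist_force: [1.0, -0.3, -1.0]
grip_width: 0.356
```

apply_moves(moves="0 0 -0.2 0 0 0;0 0 -0.5 0 0 0;0 0 -0.8 0 0 0;0 0 -1 0 0 0;0 0 -1 0 0 0;0 0 -0.8 0 0 0;0 0 0 0 0 0")

```text
time_s: 20.7
position: [0.4379, 0.3059, 0.1476]
ee_rot: [[-0.0, 1.0, 0.004], [1.0, 0.0, 0.002], [0.002, 0.004, -1.0]]
wrist_force: [0.3, -0.2, -1.7]
grip_width: 0.36
```

```bash
python3 snap.py w10
```

```text
[0.43791355 0.30594763 0.14763679] 20.7
```

View pics/w10.png

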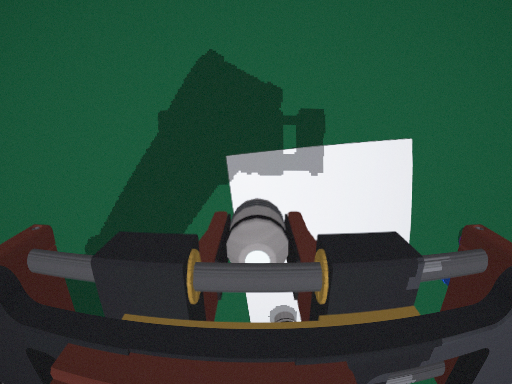

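apply_moves(moves="-0.4 0 0 0 0 0;-0.8 0 0 0 0 0;-1 0.18 0 0 0 0;-1 0.18 0 0 0 0;-1 0.18 0 0 0 0;-1 0.18 0 0 0 0;-1 0.18 0 0 0 0;-1 0.18 0 0 0 0;-1 0.18 0 0 0 0;-1 0.18 0 0 0 0;-1 0.18 0 0 0 0;-1 0.18 0 0 0 0;-1 0.18 0 0 0 0;-1 0.18 0 0 0 0;-1 0.18 0 0 0 0;-1 0.18 0 0 0 0;-1 0.18 0 0 0 0;-1 0.18 0 0 0 0;-1 0.18 0 0 0 0;-0.8 0.18 0 0 0 0")

```text
time_s: 23.25
position: [0.5331, -0.2667, 0.1439]
ee_rot: [[0.001, 1.0, -0.002], [1.0, -0.001, 0.001], [0.001, -0.002, -1.0]]
wrist_force: [0.0, -0.4, -1.7]
grip_width: 0.359
```

apply_moves(moves="-0.5 0 0 0 0 0;-0.17 0 0 0 0 0;0 0 0 0 0 0;0 0 0 0 0 0")

```text
time_s: 23.75
position: [0.5346, -0.2838, 0.1454]
ee_rot: [[-0.002, 1.0, 0.0], [1.0, 0.002, 0.0], [0.0, 0.0, -1.0]]
wrist_force: [0.5, 0.2, -0.6]
grip_width: 0.356
```

```bash
python3 snap.py w11
```

```text
[ 0.53458035 -0.28384991  0.1453704 ] 23.75
```

View pics/w11.png

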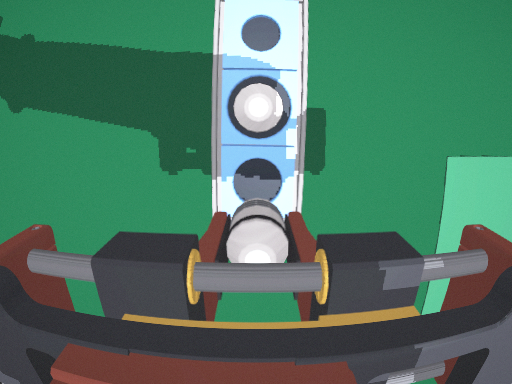

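Run:
```python
import pickle; from h import *
o,c=pickle.load(open("w11.pkl","rb")); im=c["img"]
print([proj(c,p,o).round(1) for p in [(.5345,-.285+.0245,.021),(.5345-.0245,-.285,.021),(.5345+.0245,-.285,.021),(.536,-.211,.021)]])
m=(im.max(2)<110).astype('uint8')
print("col 258 dark rows",np.where(m[148:205,257])[0][[0,-1]]+148)
for r in (178,182,186):
    w=np.where(m[r,225:295])[0]+225; print(r,w.min(),w.max())
# well wide outer rim via dark+obj hull
q=m.copy(); z=np.zeros_like(q); z[73:142,226:292]=1; q*=z
k=cv2.convexHull(np.vstack([t for t in cv2.findContours(q,0,2)[0] if cv2.contourArea(t)>15])); e=cv2.fitEllipse(k); print(e,plane(c,e[0],.021,o).round(4))
print("nose",plane(c,(259,107),.055,o).round(4))
```

```text
[array([257.2, 158.8]), array([232.4, 183.3]), array([281.9, 183.4]), array([258.8, 107.7])]
col 258 dark rows [159 204]
178 260 280Traceback (most recent call last):
  File "<stdin>", line 7, in <module>
    return umr_minimum(a, axis, None, out, keepdims, initial, where)
ValueError: zero-size array to reduction operation minimum which has no identity
```

apply_moves(moves="-0.04 0 0.4 0 0 0;0 0 0.8 0 0 0;0 0 1 0 0 0;0 0 0.8 0 0 0;0 0 0.5 0 0 0;0 0 0.3 0 0 0;0 0 0.1 0 0 0;0 0 0 0 0 0;0 0 0 0 0 0")

```text
time_s: 24.92
position: [0.5349, -0.2865, 0.029]
ee_rot: [[-0.0, 1.0, 0.001], [1.0, 0.0, -0.001], [-0.001, 0.001, -1.0]]
wrist_force: [-0.5, -0.6, -0.4]
grip_width: 0.357
```

```bash
python3 snap.py w12
```

```text
[ 0.53494502 -0.28652714  0.02895682] 24.925
```

View pics/w12.png

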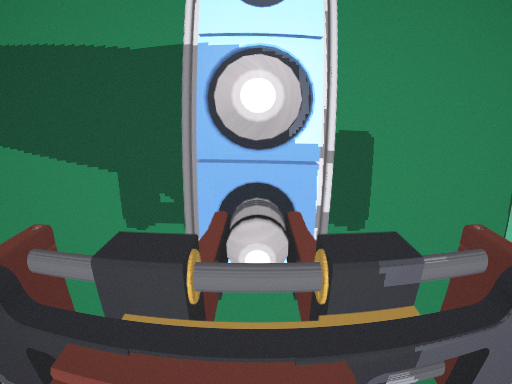

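apply_moves(moves="0.03 0 0.03 0 0 0;0 0 0.03 0 0 0;0 0 0.02 0 0 0;0 0 0 0 0 0;0 0 0 0 0 0")

```text
time_s: 25.6
position: [0.5345, -0.2854, 0.0263]
ee_rot: [[-0.001, 1.0, 0.0], [1.0, 0.001, -0.0], [-0.0, 0.0, -1.0]]
wrist_force: [-2.4, 0.8, 5.7]
grip_width: 0.356
```

Floor contact again (+5.7 N), so I release.

apply_moves(moves="0 0 0 0 0 0;0 0 0 0 0 0;0 0 0 0 0 0;0 0 0 0 0 0;0 0 0 0 0 0", hand=0)

```text
time_s: 26.22
position: [0.5345, -0.2854, 0.0258]
ee_rot: [[-0.001, 1.0, 0.0], [1.0, 0.001, 0.0], [0.0, 0.0, -1.0]]
wrist_force: [0.4, -0.5, -0.7]
grip_width: 0.887
```

```bash
python3 snap.py w13
```

```text
[ 0.53446854 -0.28536549  0.025824  ] 26.225
```

View pics/w13.png

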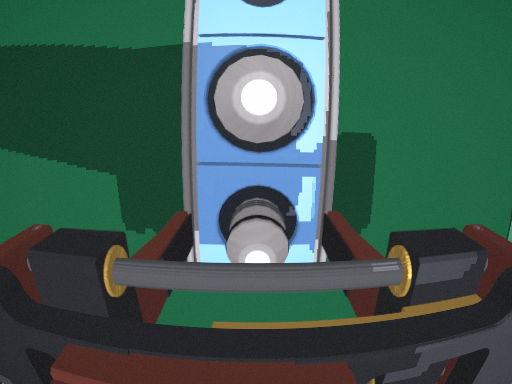

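apply_moves(moves="0 0 -0.6 0 0 0;0 0 -1 0 0 0;0 0 -1 0 0 0;1 0 -1 0 0 0;1 0 -0.7 0 0 0;1 0 0 0 0 0;1 0 0 0 0 0;1 0 0 0 0 0;1 0 0 0 0 0;1 0 0 0 0 0;1 0 0 0 0 0;1 0 0 0 0 0;1 0 0 0 0 0;1 0 0 0 0 0;1 0 0 0 0 0;1 0 0 0 0 0;1 0 0 0 0 0;1 0 0 0 0 0;1 0 0 0 0 0;0.6 0 0 0 0 0")

```text
time_s: 28.78
position: [0.5341, 0.2145, 0.1561]
ee_rot: [[-0.002, 1.0, 0.001], [1.0, 0.002, 0.001], [0.001, 0.001, -1.0]]
wrist_force: [0.2, 0.5, 0.5]
grip_width: 1.001
```

apply_moves(moves="0 0 0 0 0 0;0 0 0 0 0 0;0 0 0 0 0 0")

```text
time_s: 29.15
position: [0.5345, 0.2111, 0.1548]
ee_rot: [[0.001, 1.0, -0.0], [1.0, -0.001, -0.001], [-0.001, -0.0, -1.0]]
wrist_force: [0.0, 0.1, 0.3]
grip_width: 0.998
```

```bash
python3 snap.py w14
python3 - <<'E'
import cv2
i=cv2.imread("pics/w14.png"); cv2.imwrite("pics/w14c.png",cv2.resize(i[120:265,180:340],None,fx=4,fy=4,interpolation=cv2.INTER_CUBIC))
E
```

```text
[0.5344775  0.21105262 0.15479113] 29.15
```

View pics/w14.png

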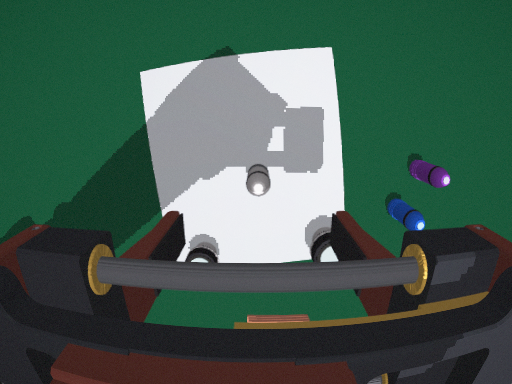

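View pics/w14c.png

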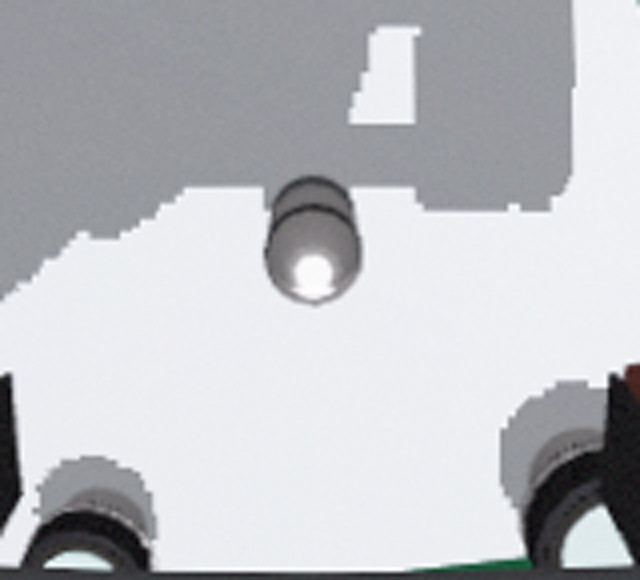

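Run:
```python
import pickle; from h import *
o,c=pickle.load(open("w14.pkl","rb"))
f=lambda x,y:((x+.5)/4-.5+180,(y+.5)/4-.5+120)
print(plane(c,f(313,275),.067,o),plane(c,f(313,255),.055,o))
```

```text
[0.53505146 0.21397353 0.067     ] [0.53507432 0.2155592  0.055     ]
```

apply_moves(moves="0.08 0.02 0.6 0 0 0;0 0 1 0 0 0;0 0 1 0 0 0;0 0 1 0 0 0;0 0 0.6 0 0 0;0 0 0.38 0 0 0;0 0 0 0 0 0;0 0 0 0 0 0;0 0 0 0 0 0")

```text
time_s: 30.32
position: [0.5354, 0.2153, 0.0184]
ee_rot: [[-0.0, 1.0, 0.002], [1.0, 0.0, 0.001], [0.001, 0.002, -1.0]]
wrist_force: [-0.1, -0.2, -0.4]
grip_width: 1.002
```

```bash
python3 snap.py w15
python3 - <<'E'
import pickle; from h import *
o,c=pickle.load(open("w15.pkl","rb")); print(proj(c,(.535,.2138,.055),o),proj(c,(.535,.2138+.011,.055),o))
i=cv2.imread("pics/w15.png"); cv2.imwrite("pics/w15c.png",cv2.resize(i[150:300,170:340],None,fx=4,fy=4,interpolation=cv2.INTER_CUBIC))
E
```

```text
[0.53541585 0.21529416 0.01835608] 30.325
[256.34428745 262.53407403] [256.30862673 241.64076289]
```

View pics/w15c.png

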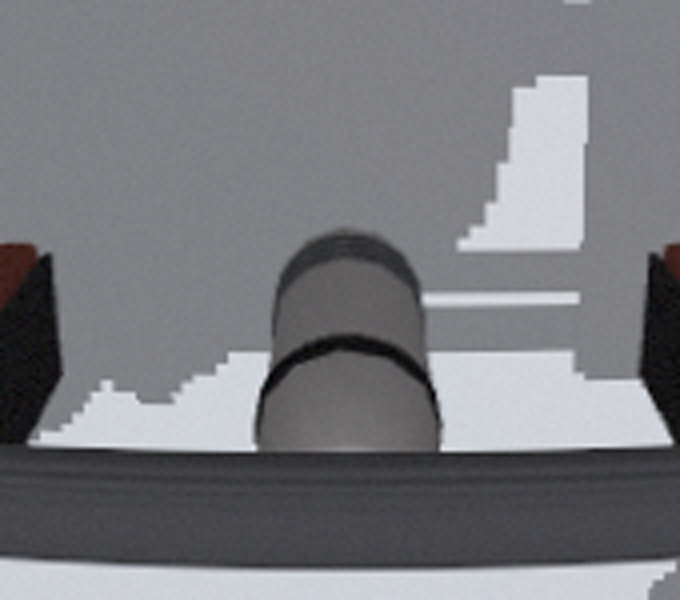

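Run:
```python
import pickle; from h import *
o,c=pickle.load(open("w15.pkl","rb"))
for z,y in [(.003,230),(.055,349)]: print(z,plane(c,((348.5)/4-.5+170,(y+.5)/4-.5+150),z,o)-[0,.011,0])
o,c=pickle.load(open("w9.pkl","rb"))
for z,y in [(.003,207),(.043,287)]: print("mid",z,plane(c,((348.5)/4-.5+170,(y+.5)/4-.5+150),z,o)-[0,.016,0])
```

```text
0.003 [0.53510679 0.21371976 0.003     ]
0.055 [0.53514815 0.21620679 0.055     ]
mid 0.003 [0.43714421 0.30450415 0.003     ]
mid 0.043 [0.43718866 0.30639356 0.043     ]
```

apply_moves(moves="0 0 0 0 0 0;0 0 0 0 0 0")

```text
time_s: 30.62
position: [0.5349, 0.215, 0.0177]
ee_rot: [[-0.0, 1.0, 0.0], [1.0, 0.0, 0.0], [0.0, 0.0, -1.0]]
wrist_force: [-0.5, 0.2, -0.5]
grip_width: 0.998
```

Object at y ≈ 0.214 and tool at 0.215, so I grip.

apply_moves(moves="-0.03 0 0 0 0 0;0 0 0 0 0 0;0 0 0 0 0 0;0 0 0 0 0 0;0 0 0 0 0 0;0 0 0 0 0 0;0 0 0 0 0 0;0 0 0 0 0 0;0 0 0 0 0 0", hand=1, squeeze=25)

```text
time_s: 31.75
position: [0.5348, 0.2141, 0.0175]
ee_rot: [[-0.001, 1.0, 0.0], [1.0, 0.001, -0.0], [-0.0, 0.0, -1.0]]
wrist_force: [0.4, -0.1, 0.6]
grip_width: 0.241
```

apply_moves(moves="0 0 -0.2 0 0 0;0 0 -0.5 0 0 0;0 0 -0.8 0 0 0;0 0 -1 0 0 0;0 0 -1 0 0 0;0 0 -0.8 0 0 0;0 0 0 0 0 0;0 0 0 0 0 0")

```text
time_s: 32.75
position: [0.5344, 0.2137, 0.146]
ee_rot: [[-0.0, 1.0, -0.001], [1.0, 0.0, -0.001], [-0.001, -0.001, -1.0]]
wrist_force: [0.4, -0.2, -0.2]
grip_width: 0.247
```

```bash
python3 snap.py w16
```

```text
[0.53437166 0.21371462 0.14598203] 32.75
```

View pics/w16.png

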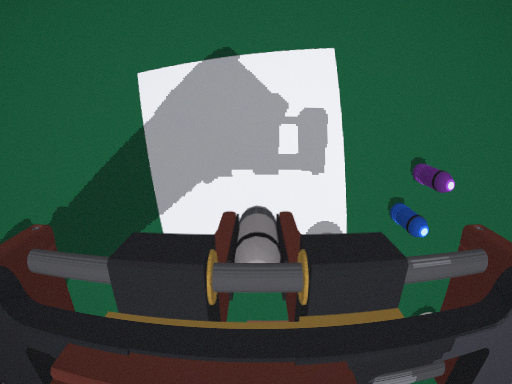

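apply_moves(moves="-0.4 0.08 0 0 0 0;-0.8 0 0 0 0 0;-1 0 0 0 0 0;-1 0 0 0 0 0;-1 0 0 0 0 0;-1 0 0 0 0 0;-1 0 0 0 0 0;-1 0 0 0 0 0;-1 0 0 0 0 0;-1 0 0 0 0 0;-1 0 0 0 0 0;-0.8 0 0 0 0 0;-0.5 0 0 0 0 0;-0.2 0 0 0 0 0;0 0 0 0 0 0;0 0 0 0 0 0")

```text
time_s: 34.8
position: [0.5375, -0.1357, 0.1465]
ee_rot: [[-0.002, 1.0, 0.0], [1.0, 0.002, 0.0], [0.0, 0.0, -1.0]]
wrist_force: [0.1, 1.3, -1.8]
grip_width: 0.245
```

```bash
python3 snap.py w17
python3 - <<'E'
import pickle; from h import *
o,c=pickle.load(open("w17.pkl","rb")); print([proj(c,p,o).round(1) for p in [(.5372,-.137+.019,.021),(.5372-.019,-.137,.021),(.5372+.019,-.137,.021)]])
i=cv2.imread("pics/w17.png"); cv2.imwrite("pics/w17c.png",cv2.resize(i[130:260,180:340],None,fx=4,fy=4,interpolation=cv2.INTER_CUBIC))
E
```

```text
[ 0.53746323 -0.13570743  0.14649223] 34.8
[array([257. , 164.3]), array([237.8, 183.2]), array([276.1, 183.2])]
```

View pics/w17c.png

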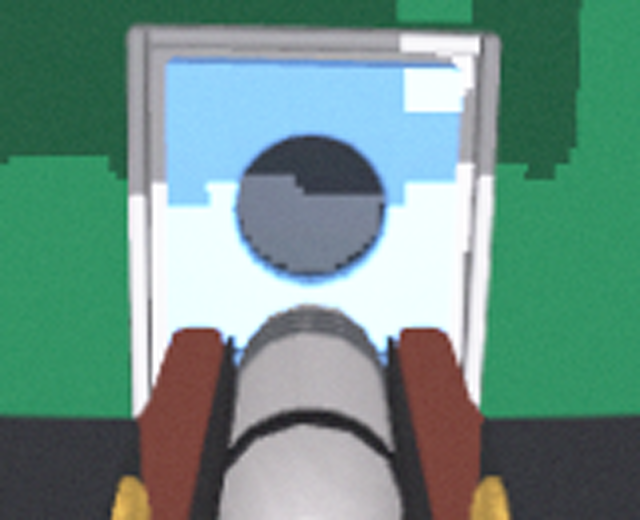

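apply_moves(moves="0.03 0 0.4 0 0 0;0 0 0.8 0 0 0;0 0 1 0 0 0;0 0 0.8 0 0 0;0 0 0.5 0 0 0;0 0 0.3 0 0 0;0 0 0.1 0 0 0;0 0 0 0 0 0;0 0 0 0 0 0;0 0 0 0 0 0")

```text
time_s: 36.1
position: [0.5377, -0.1361, 0.03]
ee_rot: [[-0.0, 1.0, 0.001], [1.0, 0.0, -0.0], [-0.0, 0.001, -1.0]]
wrist_force: [0.1, 0.5, -1.7]
grip_width: 0.245
```

```bash
python3 snap.py w18
```

```text
[ 0.5377145  -0.13610376  0.02997986] 36.1
```

View pics/w18.png

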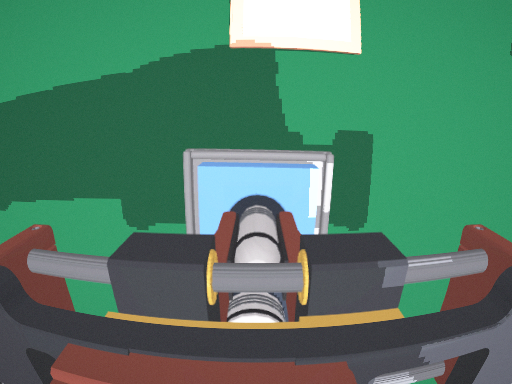

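apply_moves(moves="0 0 0.04 0 0 0;0 0 0.03 0 0 0;0 0 0.02 0 0 0;0 0 0 0 0 0;0 0 0 0 0 0")

```text
time_s: 36.78
position: [0.5374, -0.136, 0.0274]
ee_rot: [[-0.001, 1.0, 0.0], [1.0, 0.001, -0.001], [-0.001, 0.0, -1.0]]
wrist_force: [-2.4, -0.6, 6.9]
grip_width: 0.248
```

Contact (+6.9 N), so I release and retreat.

apply_moves(moves="0 0 0 0 0 0;0 0 0 0 0 0;0 0 0 0 0 0;0 0 0 0 0 0;0 0 0 0 0 0;0 0 0 0 0 0;0 0 -0.3 0 0 0;0 0 -0.8 0 0 0;0 0 -1 0 0 0;0 0 -1 0 0 0;0 0 -1 0 0 0;0 0 -1 0 0 0;0 0 -1 0 0 0;-1 0 0 0 0 0;-1 0 0 0 0 0;-1 0 0 0 0 0;-1 0 0 0 0 0;0 0 0 0 0 0;0 0 0 0 0 0", hand=0)

```text
time_s: 39.15
position: [0.5376, -0.2547, 0.2101]
ee_rot: [[-0.001, 1.0, 0.0], [1.0, 0.001, 0.001], [0.001, 0.0, -1.0]]
wrist_force: [-0.3, -0.4, 0.7]
grip_width: 1.001
```

```bash
python3 snap.py w19
python3 - <<'E'
from workcell import viewer
import cv2
for n in("top","scene"):
    c=viewer.read_camera(n); cv2.imwrite(f"pics/{n}1.png",c["img"][:,:,::-1])
E
```

```text
[ 0.53756111 -0.2547128   0.21005915] 39.15
```

View pics/w19.png

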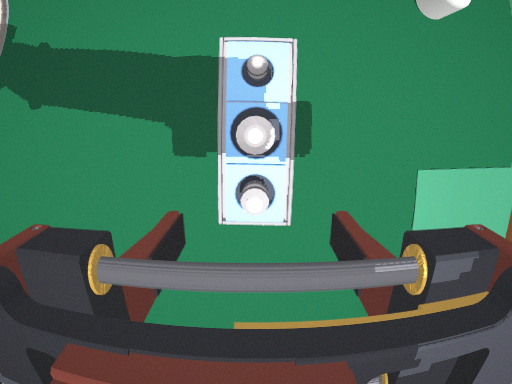

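View pics/scene1.png

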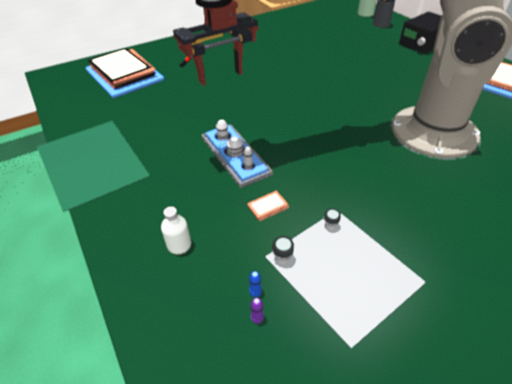

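View pics/top1.png

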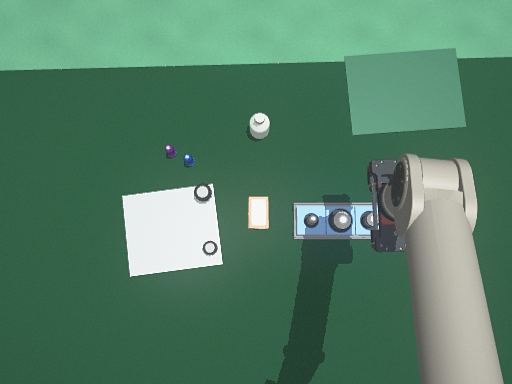

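Run:
```python
import pickle; from h import *
o,c=pickle.load(open("w19.pkl","rb"))
W={"slim":(.5372,-.1365,.077),"wide":(.536,-.211,.055),"mid":(.5345,-.285,.065)}
for k,p in W.items(): print(k,"well axis at nose height ->",proj(c,p,o).round(1))
a=cv2.imread("pics/top0.png").astype(int);b=cv2.imread("pics/top1.png").astype(int)
for n,(x,y) in dict(eyeB=(203,192),eyeS=(210,248),panel=(258,213),bottle=(260,125)).items(): print(n,np.abs(a-b)[y-14:y+15,x-14:x+15].max())
i=cv2.imread("pics/w19.png");cv2.imwrite("pics/w19c.png",cv2.resize(i[30:235,200:310],None,fx=2.9,fy=2.9,interpolation=cv2.INTER_CUBIC))
s=cv2.imread("pics/scene1.png");cv2.imwrite("pics/s1c.png",cv2.resize(s[110:190,190:290],None,fx=6,fy=6,interpolation=cv2.INTER_CUBIC))
```

```text
slim well axis at nose height -> [256.9  62.7]
wide well axis at nose height -> [255.7 135.7]
mid well axis at nose height -> [254.3 205.2]
eyeB 8
eyeS 6
panel 7
bottle 8
```

View pics/w19c.png

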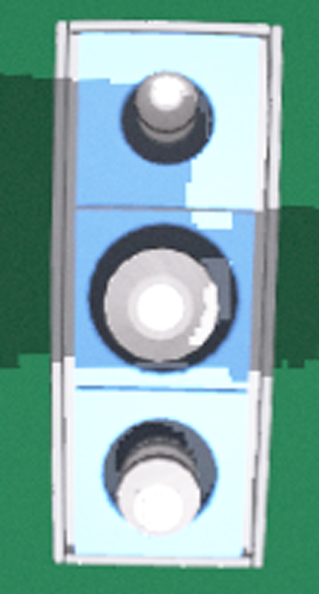

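View pics/s1c.png

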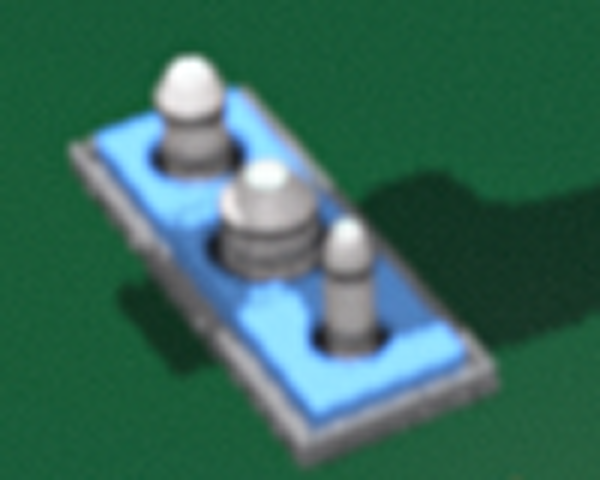

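All three noses lie within about 2 px of their well axes. The eyepieces, panels and bottle look unchanged, so I hand the job in.

Run:
```python
from workcell import bot
print(bot.finish_job(), bot.observe()["time_s"])
```

```text
the job is handed in; nothing more can be done
the job is handed in; nothing more can be done
```

I packed the three steel objectives nose up in the tray: the wide one in the middle well, the mid one in the well at the −y end, and the slim one in the well at the +y end. Each was lowered until it touched the well floor (about 5–7 N on the wrist), then released. The job went in after about 39 s, and the hand-in reported no verdict.

**Last checks:**
- **Wrist and scene pictures:** all three stand upright in their own wells. Each nose was within about 2 px (roughly 2 mm) of where its well's axis should appear.
- **Top picture:** the areas around the eyepieces, panels and bottle were unchanged apart from image noise. The blue and purple look-alikes were not touched.
- **Arm:** it was clear of everything, with the gripper open about 0.21 m above the bench.

**Disagreements:** the camera estimates differed by 1–3 mm in most cases. The largest was about 7 mm, between the scene and top views of the wide objective. I settled this by trusting the close wrist views. One check script also stopped with an error partway; it was double-checking the mid well, and the lines it had already printed agreed with the position I used.

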